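# Open the lint extractor for cleaning

## Robot

A 7-joint arm with a two-finger parallel gripper is mounted at the origin on the work surface. World frame = base frame: x ahead of the robot, y to its left, z up, the work surface at z = 0. Lengths are in m, angles in rad, forces in N, time in s.
With the tool pointing down it reaches from about 0.425 to 1.025 m from the base axis. Payload 3.6 kg.
Tool frame: the origin (TCP) lies on the centre line of the jaws, within the pads' length; the fingertips stand 14 mm ahead of it and the grasp point (between the pads) lies 5 mm behind it; z points along the fingers, x is the direction in which the jaws open and shut, and the axes are right-handed (so a half turn about z gives the same grasp; the last joint's range is limited). The gripper opens to 85 mm and grips with 20 to 120 N. Pads are 22 mm wide; open, the fingers measure 114 mm over their backs; the gripper's body (76 mm by 85 mm) begins 54 mm behind the grasp point. The pads swing forward as they close: fully open they stand 13 mm farther back than shut.
Start: joints at [1.103, 0.591, 0.048, 1.609, -0.033, 0.943, -0.034], TCP at [0.265, -0.675, 0.245] pointing down, gripper open.
Joint ranges: [-2.69, 2.69], [-0.47, 2.24], [-1.27, 1.36], [0.19, 2.51], [-1.53, 4.68], [0.08, 2.07], [-3.09, 3.09]. Speed limits (rad/s): [2.57, 2.57, 3.14, 3.14, 3.14, 3.14, 3.14].

## Interface

Orientations are given as a rotation vector (axis times angle).
In Python, from workcell import env gives the robot as it stands. The module is installed in compiled form; this text tells all that it offers.
- The arm moves only by the shell command python3 -m creep 'ROWS'. ROWS is JSON, one flat list of numbers, 7 for each row, row after row: the shift along the tool's x, y, z in m, then the turn, a rotation vector about the tool's x, y, z in rad, then the closure, from -1 (fully open) to 1 (shut), so that 0 is half open. A call has 1 to 5 rows; each row shifts and turns the pose as measured when the row begins, along the tool's axes as they then stand; what a row does not reach is not made up. A row lasts 1/8 s, in which the tool goes at most 62.5 mm and 10.7 degrees, less where a joint would pass 70% of its speed; a pose out of reach is approached as far as the arm can. A call is refused whole if a number of a shift passes 0.0625 or a number of a turn 0.188, either way. A call with a gripper value outside its range is refused whole. The fingers move at their own pace and stop on an object; the grip force is fixed at half the most. Time passes only in rows, so rows that do not move let the fingers close. It gives the time, the measured TCP pose, the force and the opening at its end, in the units of the state.
- env.state(): the state, without advancing time (a new reading comes with each control period).
- env.camera(name): name is "scene" or "side" or "wrist"; returns a dict with "pixels" (384x512x3 uint8, blue, green, red), "camera_matrix" (3x3 intrinsics, pixels), "k1" (the pictures are not rectified: a ray, as slopes to the right and down, at radius r is drawn at 1 + k1 r^2 times it, then the intrinsics apply), "R" (3x3) and "t" (3): a world point X has camera coordinates R X + t; the wrist camera has in their place "hand_eye" (4x4, takes a point from camera to tool coordinates, whose origin is the TCP and whose axes are the tool frame's). Camera axes: x right, y down, z forward; pixel columns grow to the right and rows downward; lengths in m; the calibration is good to about 2 mm. A picture is of the moment at which its call begins: read the wrist's pose just before it. There is no depth.
- env.close_job(): hands the job in, once; it reports no verdict.
The state is a dict: "t": time; "joint_positions": joint angles; "joint_velocities": joint speeds; "effort": joint torques, N m; "position": TCP position; "eef_rot": TCP orientation; "wrist_force": force on the tool from outside, world axes, zero at the start; "ft_torque": the same for the moment, N m; "finger_gap": opening from 0.0 (shut) to 1.0 (fully open).
Only numpy, scipy, OpenCV 4.12 (cv2) and the standard library are available. Lean on these libraries where they do the work, as an engineer would, in place of code of your own. Each camera call takes 0.05 s, during which the arm holds its last target. There are 200 camera calls.

## Task

The lint extractor on the cutting bench is due to have its filter cleaned: first switch it off by turning its rotary switch clockwise until it clicks over to off. Then squeeze the two snap tabs on its slotted filter cover fully together to free the catches, lift the cover straight off without forcing it, and set it down (do not drop it) flat in the aluminium tray, tabs up, and let go. Leave the other things on the bench alone.

Things in the scene. Friction and masses are not known exactly. Their poses are not given: they have to be found in the camera images.
- extractor: Fixed off-white sheet-metal box on feet, 200 (x) x 260 (y) x 110 mm high. Origin: centre of its underside, z up. In its flat deck (z = 110) is an opening 120 (x) x 110 (y) mm, centred at x 0, y +35, edges 4 mm thick, closed by the cover; the filter lies 30 mm below. A rotary switch stands at x 0, y -85. A hose socket 60 mm across sticks 40 mm out of the +y side.
- switch (a joint): Angle of the rotary switch: 0 = on, 1.047 rad (60 degrees) = off, growing as the handle turns clockwise seen from above. A spring detent pushes it back to 0 below about 0.52 rad and on to 1.047 beyond it; the detent takes about 0.1 N m. End stops at 0 and 1.047.
- switch_grip (a point): Middle of the switch's bar handle, on its vertical turning axis, 126 mm above the bench; turns with the handle. The black bar is 44 mm long (this x), 12 mm wide (this y) and reaches 12 mm below and above the point, over a round grey base. At 0 its length lies along the extractor's x; clockwise lowers its yaw.
- cover: Loose slotted grey plastic cover, 140 (x) x 130 (y) mm, plate 5 mm thick, 0.2 kg. Origin: centre of the plate's underside, z up; clipped on it is at x 0, y 35, z 110 mm in the extractor's frame, same yaw. A skirt 117 x 107 mm reaches 14 mm below the plate (1.5 mm play in the opening); laid flat it stands on the skirt. A hook on each tab (+y, -y) reaches 4 mm under the deck's edge.
- pinch (a point): Midway between the cover's two finger tabs, 14.5 mm above the plate's top (half the tabs' height). The tabs are upright plates 30 mm wide (cover's x), 6 mm thick, 29 mm tall, facing one another along the cover's y; 44 mm over their outer faces free, 30 mm fully squeezed. Held squeezed, they carry the cover.
- tab_left (a joint): How far the tab on the cover's +y side is pressed inwards: 0 = sprung out, hook engaged; the hook clears the deck's edge from 5.5 mm; 0.007 m = fully in, at its stop. Spring force 1.2 N at 0, 4 N at 0.007.
- tab_right (a joint): The same for the tab on the cover's -y side.
- tray: Loose open aluminium tray, 215 (x) x 205 (y) mm, 24 mm high, walls and floor 3 mm thick, 0.6 kg. Origin: centre of its underside, z up. The cover lies flat in it with 30 mm or more to spare all round; its origin is then 17 mm above the tray's.
- shears: Steel dressmaker's shears lying on the bench, about 230 mm long along x (blades to +x), 12 mm high. Origin near the pivot, on the bench. To be left alone.
- thread_cone: Upright cream cone of thread, 68 mm across at the foot, 130 mm high. Origin: centre of its underside. To be left alone.
- pattern_weight: Dark steel pattern weight with a small knob, 64 mm across, 47 mm high. Origin: centre of its underside. To be left alone.
- pin_tin: Flat round steel tin, 74 mm across, 22 mm high. Origin: centre of its underside. To be left alone.
There are look-alikes about, which are no part of the job. What is shaped like the cover but brown is not meant.

How it is judged:
On the way, in this order (a step that is already met when the one before it is completed fails the run):
1. the switch has clicked over to off while the cover is still clipped on (value of joint switch above 0.95 rad and z of cover in the frame of extractor below 0.116 m), for 0.2 s.
2. the cover is unclipped and lifted clear of the extractor (z of cover in the frame of extractor above 0.135 m), for 0.1 s.
At the end, for the whole second after the job is handed in: The switch is at off (over 0.95 rad). The cover lies at rest flat on the tray's floor (its origin 13 to 21 mm above the tray's, within 45 mm of its centre in x and y, tilt under 0.08 rad, tabs up), both tabs sprung back out (under 2.5 mm), and the tray still stands on the bench (value of joint switch above 0.95 rad and x of cover in the frame of tray between -0.045 and 0.045 m and y of cover in the frame of tray between -0.045 and 0.045 m and z of cover in the frame of tray between 0.013 and 0.021 m and height (world z) of tray below 0.005 m and angle between cover's own z axis and vertical below 0.08 rad and value of joint each of tab_left, tab_right below 0.0025 m and linear speed of cover below 0.02 m/s); the robot touches nothing.
It fails at once if the cover is wrenched against the extractor with more than 60 N (contact force between cover and extractor above 60 N).
It fails at once if the cover is dropped (it falls freely at more than 0.5 m/s) (linear speed of cover above 0.5 m/s and contact force between cover and the fingers below 0.2 N).
It fails at once if the shears, thread cone, pattern weight or pin tin is moved by more than 30 mm or the cone tipped over (distance of any of shears, thread_cone, pattern_weight, pin_tin from where it was at the start of the episode above 0.03 m or angle between thread_cone's own z axis and vertical above 0.5 rad).
It also fails if it takes over 45 s, if anything falls off the work surface, if the arm or the gripper's body presses on something with over 40 N, if the wrist force passes 120 N, or if a joint passes its speed limit or range.

## Working session

There is one attempt and no reset: what is moved stays moved. The work goes in short steps, Python scripts to look and compute and a shell command to move; the robot and the scene stay as the last step left them, time stands still between calls to the robot, and variables do not carry over. Pictures are saved under pics/ and viewed, about 8 in all and at most 12, crops included, and the job is handed in when it is done.

```bash
mkdir -p pics
cat > h.py <<'E'
import numpy as np, cv2
from scipy.spatial.transform import Rotation as Ro
from workcell import env
def cam(name):
    s=env.state(); c=env.camera(name)
    if name=="wrist":
        T=np.eye(4);T[:3,:3]=Ro.from_rotvec(s["eef_rot"]).as_matrix();T[:3,3]=s["position"]
        W=T@np.array(c["hand_eye"]); R=W[:3,:3].T; t=-R@W[:3,3]
    else: R=np.array(c["R"]);t=np.array(c["t"])
    return dict(img=np.array(c["pixels"]),K=np.array(c["camera_matrix"]),k1=c["k1"],R=R,t=t)
def save(name,c): np.savez(f"pics/{name}.npz",**c); cv2.imwrite(f"pics/{name}.png",c["img"])
def load(name): return dict(np.load(f"pics/{name}.npz"))
def px2w(c,uv,z):
    K=c["K"];d=np.array([(uv[0]-K[0,2])/K[0,0],(uv[1]-K[1,2])/K[1,1]]);p=d.copy()
    for _ in range(20): p=d/(1+c["k1"]*(p@p))
    r=c["R"].T@np.array([*p,1]);o=-c["R"].T@c["t"]
    return o+r*(z-o[2])/r[2]
def w2px(c,X):
    p=c["R"]@np.array(X,float)+c["t"];p=p[:2]/p[2];p=p*(1+c["k1"]*(p@p))
    return c["K"][:2,:2]@p+c["K"][:2,2]
E
python3 - <<'E'
from h import *
a=cam("scene");b=cam("side");w=cam("wrist")
save("scene0",a);save("side0",b);save("wrist0",w)
cv2.imwrite("pics/both.png",cv2.resize(np.vstack([a["img"],b["img"]]),None,fx=.78,fy=.78))
for c in(a,b,w):print(-c["R"].T@c["t"],c["R"][2],c["K"][0],c["k1"])
s=env.state();print(s["t"],s["position"],s["eef_rot"],s["wrist_force"],s["finger_gap"])
E
```

```text
[ 0.96663231 -0.4331434   0.91854379] [-0.46088571  0.29790988 -0.83596296] [361.04689166   0.         259.14725184] 0.0017865066525267989
[0.2348908  0.89484585 0.79774797] [ 0.23360793 -0.81263333 -0.53390487] [402.61500369   0.         260.81672356] -0.03626519347371312
[ 0.34300089 -0.64412315  0.37247646] [-0.2988201  -0.11680361 -0.94713434] [318.83151763   0.         259.48652004] -0.019143019290839988
0.15 [ 0.26522253 -0.67409362  0.24440888] [-2.59580040e+00  1.76798756e+00  2.29992196e-03] [-0.15715766  0.53172547  0.03402114] 1.0024598510493339
```

View pics/both.png

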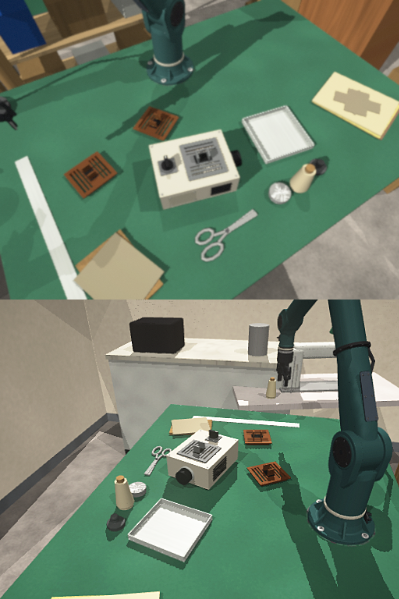

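Picture 1: the scene view shows the off-white extractor at about (193,167 display px), with the grey slotted cover at (204,158) and the black switch at (168,163). The tray is at (278,133). Two brown look-alike covers lie on the bench at (157,122) and (91,173), so the grey cover on the extractor is the one meant. I'll check this in an enlarged crop.

Run:
```python
from h import *
a=load("scene0")["img"]
cv2.imwrite("pics/c1.png",cv2.resize(a[125:275,180:410],None,fx=3.4,fy=3.4,interpolation=cv2.INTER_CUBIC))
```

```text
(no output)
```

View pics/c1.png

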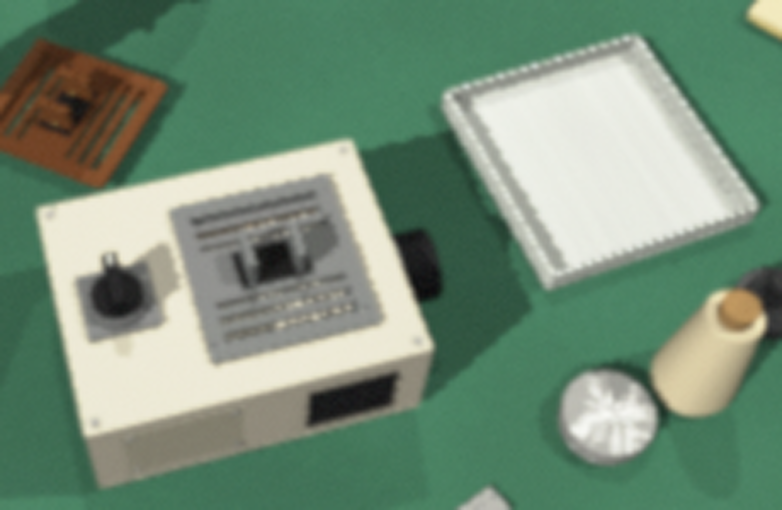

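Picture 2: the grey cover is the one clipped on the extractor deck next to the switch, with the hose on the far side, and the other covers are brown. Deck corners (crop px): (38,207), (350,140), (433,347), (85,435). Tray rim corners: (445,97), (640,38), (758,210), (552,285).

Run:
```python
from h import *
c=load("scene0")
def P(L,z): return np.array([px2w(c,(u/3.4+180-.35,v/3.4+125-.35),z) for u,v in L])
for n,L,z in(("deck",[(38,207),(350,140),(433,347),(85,435)],.110),("cover",[(172,208),(332,177),(382,320),(213,362)],.115),("tray",[(445,97),(640,38),(758,210),(552,285)],.024)):
    p=P(L,z)[:,:2];e=np.roll(p,-1,0)-p
    print(n,p.round(4).tolist(),"ctr",p.mean(0).round(4),"len",np.linalg.norm(e,axis=1).round(4),"ang",np.degrees(np.arctan2(e[:,1],e[:,0])).round(1))
print(P([(118,293)],.138))
s=env.state();print(Ro.from_rotvec(s["eef_rot"]).as_matrix().round(3))
```

```text
deck [[0.4173, -0.2967], [0.4913, -0.0493], [0.6813, -0.1036], [0.6089, -0.3536]] ctr [ 0.5497 -0.2008] len [0.2582 0.1977 0.2603 0.1998] ang [  73.4  -15.9 -106.2  163.5]
cover [[0.4765, -0.2084], [0.5173, -0.0847], [0.645, -0.1247], [0.6091, -0.2491]] ctr [ 0.562  -0.1667] len [0.1303 0.1338 0.1295 0.1388] ang [  71.7  -17.4 -106.1  163. ]
tray [[0.4455, 0.0951], [0.4851, 0.2999], [0.6918, 0.2548], [0.6563, 0.0517]] ctr [0.5696 0.1754] len [0.2086 0.2115 0.2062 0.2152] ang [ 79.  -12.3 -99.9 168.3]
[[ 0.53488433 -0.28501393  0.138     ]]
[[ 0.366 -0.931 -0.001]
 [-0.931 -0.366  0.002]
 [-0.002  0.    -1.   ]]
```

```bash
cat >> h.py <<'E'
def go(x,y,z,yaw):
    "tool-frame shift and turn to TCP x,y,z pointing down, tool x at yaw deg"
    s=env.state();A=Ro.from_rotvec(s["eef_rot"]).as_matrix();q=np.radians(yaw)
    B=np.array([[np.cos(q),np.sin(q),0],[np.sin(q),-np.cos(q),0],[0,0,-1]]).reshape(3,3)
    d=A.T@(np.array([x,y,z])-s["position"]);r=Ro.from_matrix(A.T@B).as_rotvec()
    print("t",round(s["t"],2),"pos",np.round(s["position"],4),"yaw",round(np.degrees(np.arctan2(A[1,0],A[0,0])),2),"F",np.round(s["wrist_force"],1),"M",np.round(s["ft_torque"],2),"gap",round(s["finger_gap"],3),"j7",round(s["joint_positions"][6],2))
    print("shift",d.round(4),"turn",r.round(4),"rows",max(np.linalg.norm(d)/.0625,np.linalg.norm(r)/.187).round(1))
E
python3 -m creep '[-0.0335,-0.048,0,0,0,0,-1, -0.0335,-0.048,0,0,0,0,-1, -0.0335,-0.048,0,0,0,0,-1, -0.0335,-0.048,0,0,0,0,-1]'
python3 -m creep '[-0.0335,-0.048,0,0,0,0,-1, -0.0335,-0.048,0,0,0,0,-1, -0.0335,-0.048,0,0,0,0,-1]'
python3 -c "
from h import *
go(.526,-.2824,.24,-106.3)"
```

```text
t: 0.65
position: [0.3929, -0.4801, 0.2423]
eef_rot: [2.583, -1.783, -0.004]
wrist_force: [0.6, -0.9, -0.4]
finger_gap: 1.001
t: 1.02
position: [0.4943, -0.3299, 0.2414]
eef_rot: [2.582, -1.784, -0.004]
wrist_force: [-0.1, -1.3, -0.4]
finger_gap: 0.994
t 1.02 pos [ 0.4943 -0.3299  0.2414] yaw -69.28 F [-0.1 -1.3 -0.4] M [-0.03 -0.07  0.02] gap 0.994 j7 -0.69
shift [-0.0332 -0.0465  0.0012] turn [ 0.0042 -0.0009  0.6461] rows 3.5
```

```bash
python3 -m creep '[-0.033,-0.0465,0,0,0,0,-1, 0,0,0,0,0,0.17,-1, 0,0,0,0,0,0.17,-1, 0,0,0,0,0,0.17,-1, 0,0,0,0,0,0.16,-1]' >/dev/null
python3 - <<'E'
from h import *
go(.526,-.2824,.24,-106.3)
w=cam("wrist");save("w1",w)
im=cv2.resize(w["img"],None,fx=1.5,fy=1.5)
cv2.imwrite("pics/w1v.png",im)
for X in([.5259,-.2824,.138],[.5595,-.1672,.1295],[.5595,-.1672,.144]):print(w2px(w,X)*1.5)
E
```

```text
t 1.65 pos [ 0.5312 -0.2716  0.24  ] yaw -108.06 F [-0.7 -0.5 -0.1] M [-0.04  0.02  0.04] gap 0.998 j7 -1.38
shift [ 0.0119  0.0016 -0.    ] turn [ 0.0047  0.0026 -0.0307] rows 0.2
[412.75346968 295.15088091]
[187.35950022 296.04322029]
[175.92091    306.11492507]
```

View pics/w1v.png

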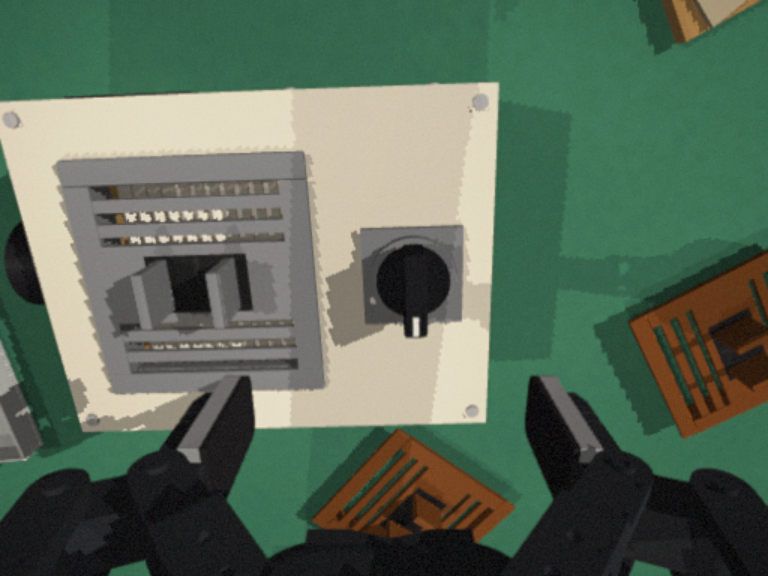

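Picture 3: the switch bar runs from about (415,245) to (415,338), so its middle is within 2 px of the predicted (413,295). The cover tabs are at (152,295) and (222,292), and the deck corners at (498,83), (485,422), (82,432). I'll check the deck position again from this closer view.

Run:
```python
from h import *
w=load("w1")
P=lambda L,z:np.array([px2w(w,(u/1.5,v/1.5),z)[:2] for u,v in L])
d=P([(498,83),(485,422),(82,432)],.11)
print(d,"ctr",(d[0]+d[2])/2,np.linalg.norm(np.diff(d,axis=0),axis=1),np.degrees(np.arctan2(*np.diff(d,axis=0)[:,::-1].T)))
cv=P([(58,162),(303,152),(326,387),(112,392)],.115);print("cover",cv.mean(0))
print("switch",P([(415,291)],.138))
go(.5262,-.2824,.16,-106.3)
```

```text
[[ 0.61054455 -0.35452921]
 [ 0.41917725 -0.29882997]
 [ 0.49136396 -0.04951717]] ctr [ 0.55095425 -0.20202319] [0.19930842 0.25955307] [163.77187017  73.85201227]
cover [ 0.56131552 -0.16961234]
switch [[ 0.52770848 -0.28415974]]
t 1.7 pos [ 0.5312 -0.2714  0.2399] yaw -108.23 F [0.5 0.5 0.5] M [-0.02  0.02 -0.02] gap 0.999 j7 -1.38
shift [0.0122 0.0009 0.0799] turn [ 0.0049  0.0026 -0.0337] rows 1.3
```

```bash
python3 -m creep '[0.0125,0.0005,0.03,0,0,-0.033,-1, 0,0,0.04,0,0,0,-1, 0,0,0.01,0,0,0,-1]' >/dev/null
python3 -c "
from h import *
go(.5266,-.283,.136,-106.2)"
```

```text
t 2.08 pos [ 0.5281 -0.2831  0.1594] yaw -105.85 F [ 0.1  0.1 -0.3] M [0.03 0.02 0.01] gap 0.997 j7 -1.3
shift [0.0003 0.0014 0.0234] turn [0.0011 0.0022 0.0061] rows 0.4
```

```bash
python3 -m creep '[0,0.0015,0.0235,0,0,0.006,-1, 0,0,0.0,0,0,0,0.5, 0,0,0,0,0,0,0.9, 0,0,0,0,0,0,0.9]'; python3 -m creep '[0,0,0,0,0,0,0.9, 0,0,0,0,0,0,0.9, 0,0,0,0,0,0,0.9]'
python3 -c "
from h import *
go(.5266,-.283,.136,-106.2)"
```

```text
t: 2.58
position: [0.5288, -0.2839, 0.1384]
eef_rot: [-1.888, 2.506, -0.003]
wrist_force: [-0.2, 0.3, 0.1]
finger_gap: 0.379
t: 2.95
position: [0.5296, -0.284, 0.1397]
eef_rot: [-1.888, 2.505, -0.007]
wrist_force: [0.3, -0.7, -2.9]
finger_gap: 0.129
t 2.95 pos [ 0.5296 -0.284   0.1397] yaw -105.98 F [ 0.3 -0.7 -2.9] M [-0.18 -0.03 -0.08] gap 0.129 j7 -1.29
shift [-0.0002  0.0032  0.0037] turn [-0.0062  0.0013  0.0038] rows 0.1
```

```bash
python3 -m creep '[0,0.001,0.001,0,0,0.17,0.9, 0,0.001,0.001,0,0,0.17,0.9, 0,0.001,0.001,0,0,0.17,0.9, 0,0,0.001,0,0,0.17,0.9]'
python3 -c "
from h import *
go(.5266,-.283,.138,-166.2)"
```

```text
t: 3.45
position: [0.5283, -0.2857, 0.1397]
eef_rot: [-0.913, 2.996, -0.011]
wrist_force: [-2.9, 1.5, 6.1]
finger_gap: 0.125
t 3.45 pos [ 0.5283 -0.2857  0.1397] yaw -146.09 F [-2.9  1.5  6.1] M [ 0.03  0.82 -0.03] gap 0.125 j7 -1.8
shift [-0.0001  0.0032  0.0017] turn [-0.0079  0.0085  0.3509] rows 1.9
```

```bash
python3 -m creep '[0,0.001,0,0,0,0.17,0.9, 0,0,0,0,0,0.17,0.9, 0,0,0,0,0,0.08,0.9]'
python3 -c "
from h import *
go(.5266,-.283,.138,-166.2)"
```

```text
t: 3.82
position: [0.5273, -0.2861, 0.1398]
eef_rot: [-0.256, 3.122, -0.012]
wrist_force: [-1.1, -0.2, 0.6]
finger_gap: 0.131
t 3.83 pos [ 0.5273 -0.2861  0.1398] yaw -170.61 F [-1.1 -0.2  0.6] M [-0.12  0.18  1.48] gap 0.131 j7 -2.12
shift [0.0002 0.0032 0.0017] turn [-0.009   0.0081 -0.0771] rows 0.4
```

```bash
python3 -m creep '[0,0,0,0,0,-0.07,0, 0,0,0,0,0,0,-1, 0,0,0,0,0,0,-1]'; python3 -m creep '[0,0,-0.06,0,0,0,-1, 0,0,-0.04,0,0,-0.17,-1, 0,0,0,0,0,-0.18,-1, 0,0,0,0,0,-0.18,-1, 0,0,0,0,0,-0.18,-1]' >/dev/null
python3 -c "
from h import *
go(.56,-.168,.24,-106.2)
w=cam('wrist');save('w2',w);cv2.imwrite('pics/w2v.png',cv2.resize(w['img'],None,fx=1.5,fy=1.5))
"
```

```text
t: 4.2
position: [0.5279, -0.2857, 0.1399]
eef_rot: [-0.368, 3.111, -0.013]
wrist_force: [0.6, -0.0, -0.5]
finger_gap: 0.76
t 4.83 pos [ 0.5272 -0.2853  0.2435] yaw -124.8 F [0.2 0.4 0.2] M [-0.01  0.05 -0.01] gap 1.001 j7 -1.56
shift [-0.1151  0.04    0.0028] turn [-0.0127 -0.0031 -0.3247] rows 1.9
```

View pics/w2v.png

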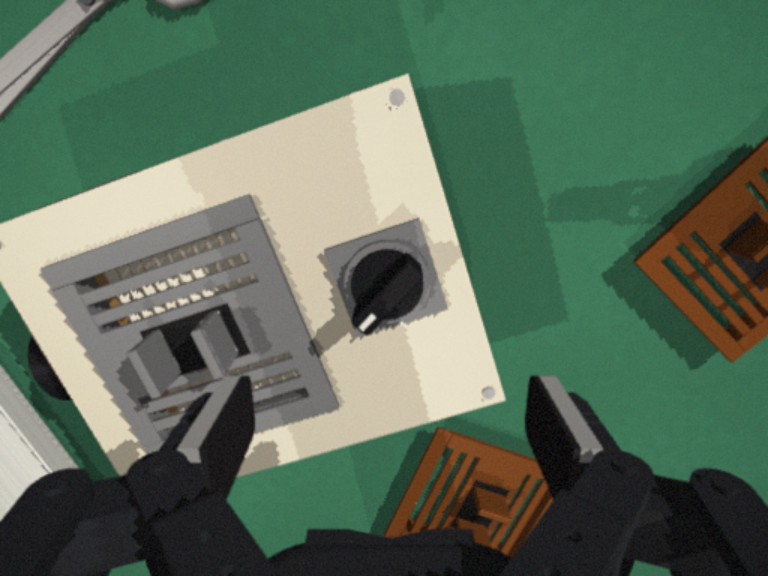

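Picture 4: the white-marked bar now runs (366,322)–(408,262), clearly turned clockwise relative to the deck. I'll work out its angle and move over the cover.

```bash
python3 - <<'E'
from h import *
w=load("w2")
p=[px2w(w,(u/1.5,v/1.5),.138) for u,v in((366,322),(410,260))]
d=p[1]-p[0];print("bar yaw",np.degrees(np.arctan2(d[1],d[0]))," mid",(p[0]+p[1])/2)
cv=np.array([px2w(w,(u/1.5,v/1.5),.115)[:2] for u,v in((42,268),(252,196),(338,408))]);print("cover ctr",(cv[0]+cv[2])/2,np.linalg.norm(np.diff(cv,axis=0),axis=1))
E
python3 -m creep '[-0.058,0.02,0,0,0,-0.163,-1, -0.06,0.01,0,0,0,-0.163,-1, 0,0,0,0,0,0,-1]' >/dev/null
python3 - <<'E'
from h import *
go(.5605,-.1678,.18,-106.2)
w=cam("wrist");save("w3",w);cv2.imwrite("pics/w3v.png",cv2.resize(w["img"],None,fx=1.5,fy=1.5))
e=np.radians(-16.2);R=np.array([[np.cos(e),-np.sin(e)],[np.sin(e),np.cos(e)]])
for y in(.022,-.022):
  print([ (w2px(w,[*(np.array([.5603,-.1678])+R@[x,y]),.144])*1.5).round().tolist() for x in(-.015,.015)])
E
```

```text
bar yaw -68.72510526195956  mid [ 0.52839822 -0.28494169  0.138     ]
cover ctr [ 0.5610462  -0.16976393] [0.12930079 0.13703698]
t 5.25 pos [ 0.5611 -0.1668  0.2433] yaw -106.12 F [-0.3 -0.8 -0.2] M [-0.01 -0.02 -0.03] gap 1.0 j7 -1.51
shift [0.0008 0.0012 0.0633] turn [-0.0142 -0.005   0.0014] rows 1.0
[[348.0, 326.0], [346.0, 270.0]]
[[433.0, 326.0], [435.0, 270.0]]
```

View pics/w3v.png

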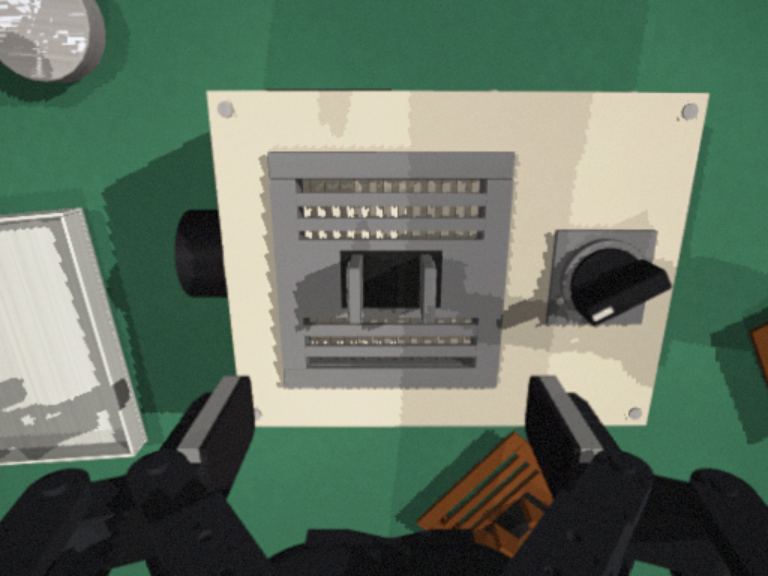

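Picture 5: the tabs' outer faces are at u≈347 and 437, and their middle (392) is about 1 mm or less from the predicted 390.5. The pinch position is good, so I'll descend. The switch bar is at −69° and started at about −16°. Allowing for the perspective, that fits the off position, and the end-stop torque agrees.

```bash
python3 -m creep '[0,0.001,0.04,-0.014,-0.005,0,-1, 0,0,0.03,0,0,0,-1, 0,0,0.015,0,0,0,-1]' 
python3 -c "
from h import *
go(.561,-.1675,.134,-106.2)"
```

```text
t: 5.68
position: [0.5602, -0.1763, 0.1586]
eef_rot: [1.864, -2.528, 0.013]
wrist_force: [-1.1, 0.3, -0.2]
finger_gap: 0.996
t 5.67 pos [ 0.5602 -0.1763  0.1586] yaw -107.18 F [-1.1  0.3 -0.2] M [ 0.02 -0.01 -0.05] gap 0.996 j7 -1.47
shift [-0.0088  0.002   0.0245] turn [-0.006  -0.0054 -0.0171] rows 0.4
```

```bash
python3 -m creep '[-0.009,0.002,0.01,-0.006,-0.005,-0.017,-1, 0,0,0,0,0,0,-1]' >/dev/null
python3 -c "
from h import *
go(.561,-.1675,.134,-106.2)"
```

```text
t 5.92 pos [ 0.5603 -0.1683  0.1476] yaw -106.39 F [0.6 0.3 0.3] M [ 0.01 -0.05  0.02] gap 1.003 j7 -1.46
shift [-0.001  -0.0005  0.0136] turn [ 0.0017 -0.0011 -0.0033] rows 0.2
```

```bash
python3 -m creep '[-0.001,-0.0005,0.0135,0,0,-0.003,-0.3, 0,0,0,0,0,0,-0.1, 0,0,0,0,0,0,0.05, 0,0,0,0,0,0,0.15]'
python3 -c "
from h import *
go(.561,-.1675,.134,-106.2)"; python3 -m creep '[0,0,0,0,0,0,0.23, 0,0,0,0,0,0,0.23]'
python3 -c "
from h import *
go(.561,-.1675,.134,-106.2)"
```

```text
t: 6.42
position: [0.5625, -0.1684, 0.1355]
eef_rot: [-1.885, 2.513, -0.004]
wrist_force: [-1.4, 0.2, -2.1]
finger_gap: 0.43
t 6.42 pos [ 0.5625 -0.1684  0.1355] yaw -106.25 F [-1.4  0.2 -2.1] M [-0.02  0.04 -0.02] gap 0.43 j7 -1.45
shift [-0.0004  0.0017  0.0015] turn [-0.0026 -0.0013 -0.0009] rows 0.0
t: 6.68
position: [0.5625, -0.1684, 0.1357]
eef_rot: [-1.885, 2.512, -0.005]
wrist_force: [0.1, -0.5, -1.4]
finger_gap: 0.388
t 6.67 pos [ 0.5625 -0.1684  0.1357] yaw -106.26 F [ 0.1 -0.5 -1.4] M [ 0.01  0.03 -0.  ] gap 0.388 j7 -1.45
shift [-0.0004  0.0017  0.0017] turn [-0.0031 -0.0012 -0.001 ] rows 0.0
```

```bash
python3 -m creep '[0,0,0,0,0,0,0.3, 0,0,0,0,0,0,0.4, 0,0,0,0,0,0,0.6]'; python3 -m creep '[0,0,0,0,0,0,0.9, 0,0,0,0,0,0,0.9]'
python3 -c "
from h import *
go(.561,-.1675,.134,-106.2)"
```

```text
t: 7.05
position: [0.5625, -0.1686, 0.1369]
eef_rot: [-1.884, 2.512, -0.005]
wrist_force: [0.4, -1.1, -0.4]
finger_gap: 0.3
t: 7.3
position: [0.5625, -0.1686, 0.1369]
eef_rot: [-1.884, 2.512, -0.005]
wrist_force: [-0.7, 0.1, 2.6]
finger_gap: 0.302
t 7.3 pos [ 0.5625 -0.1686  0.1369] yaw -106.27 F [-0.7  0.1  2.6] M [0.01 0.17 0.06] gap 0.302 j7 -1.45
shift [-0.0006  0.0018  0.0029] turn [-0.0035 -0.001  -0.0012] rows 0.1
```

```bash
python3 -c "
from h import *
w=cam('wrist');save('w4',w);cv2.imwrite('pics/w4v.png',cv2.resize(w['img'][180:384,130:390],None,fx=3,fy=3,interpolation=cv2.INTER_CUBIC))"
```

```text
(no output)
```

View pics/w4v.png

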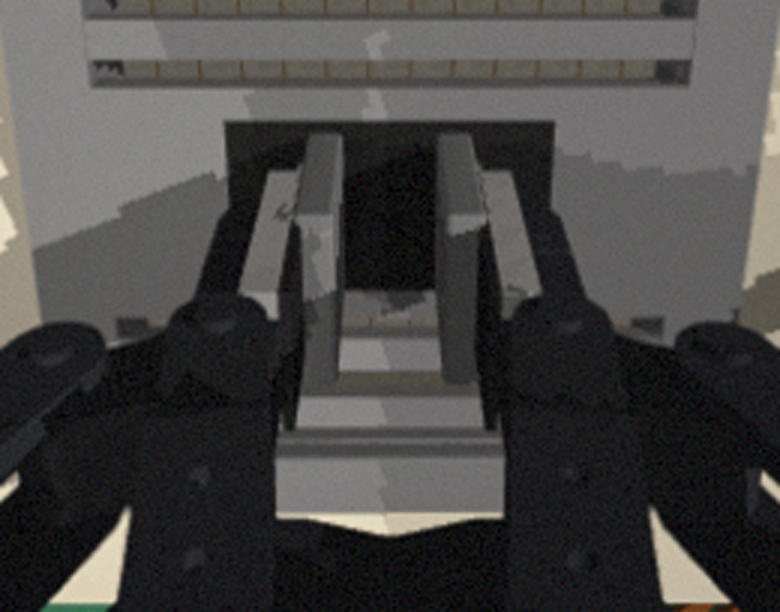

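Picture 6: both tabs are held symmetrically between the pads (crop u≈320 and 460) and moved well in. I'll lift gently and watch the force.

```bash
python3 -m creep '[0,0,-0.003,0,0,0,0.9, 0,0,-0.004,0,0,0,0.9]';  python3 -m creep '[0,0,-0.006,0,0,0,0.9, 0,0,-0.008,0,0,0,0.9]'
python3 -c "
from h import *
go(.561,-.1675,.20,-106.2)"
```

```text
t: 7.6
position: [0.5617, -0.1681, 0.143]
eef_rot: [1.885, -2.513, 0.002]
wrist_force: [-0.3, 0.0, -3.1]
finger_gap: 0.301
t: 7.85
position: [0.5612, -0.1678, 0.1572]
eef_rot: [1.884, -2.512, 0.001]
wrist_force: [-0.2, 0.1, -3.3]
finger_gap: 0.3
t 7.85 pos [ 0.5612 -0.1678  0.1572] yaw -106.26 F [-0.2  0.1 -3.3] M [ 0.04 -0.01 -0.01] gap 0.3 j7 -1.46
shift [-0.0002  0.0003 -0.0428] turn [ 0.0002 -0.0011 -0.001 ] rows 0.7
```

```bash
python3 -m creep '[0,0,-0.03,0,0,0,0.9, 0,0,-0.03,0,0,0,0.9, -0.03,0.008,0,0,0,0,0.9, -0.047,0.0125,0,0,0,0,0.9, -0.047,0.0125,0,0,0,0,0.9]';  python3 -m creep '[-0.047,0.0125,0,0,0,0,0.9, -0.047,0.0125,0,0,0,0,0.9, -0.047,0.0125,0,0,0,0,0.9, -0.03,0.005,0,0,0,0,0.9, 0,0,0,0,0,0,0.9]'
python3 -c "
from h import *
go(.5696,.1754,.12,-101)
for n in('scene','side'):
  save(n+'1',cam(n))
a=load('scene1')['img'][80:280,200:440];b=load('side1')['img'][150:390,110:350]
cv2.imwrite('pics/v7.png',np.vstack([cv2.resize(a,(400,333)),cv2.resize(b,(400,400))])[:,:][:733]); im=np.hstack([cv2.resize(a,(400,333)),cv2.resize(b[:200],(400,333))]);cv2.imwrite('pics/v7.png',im)
"
```

```text
t: 8.48
position: [0.5655, -0.0431, 0.2227]
eef_rot: [-1.869, 2.523, -0.011]
wrist_force: [0.8, -0.1, -2.1]
finger_gap: 0.303
t: 9.1
position: [0.5741, 0.1447, 0.2249]
eef_rot: [-1.876, 2.512, -0.009]
wrist_force: [-0.1, -0.2, -2.8]
finger_gap: 0.295
t 9.1 pos [0.5741 0.1447 0.2249] yaw -106.47 F [-0.1 -0.2 -2.8] M [-0.06 -0.01  0.02] gap 0.295 j7 -2.04
shift [-0.028   0.0139  0.1049] turn [-0.0084  0.0012 -0.0956] rows 1.8
```

View pics/v7.png

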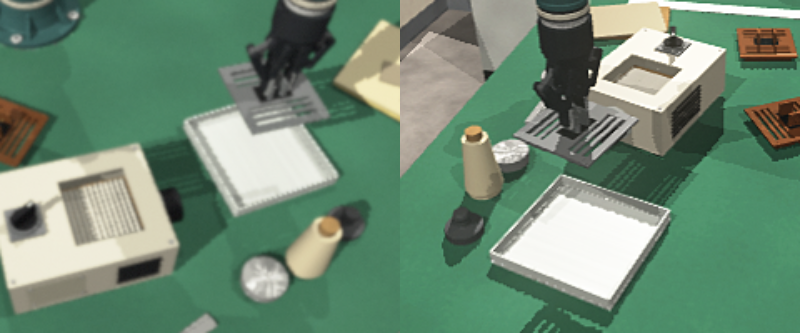

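Picture 7: the cover hangs level in the gripper and the extractor opening is empty. The tray rim in the side view has its corners at (566,177), (670,210), (612,308), (490,258), which I'll use to cross-check the tray position.

```bash
python3 -m creep '[-0.028,0.014,0.05,-0.008,0,-0.095,0.9, 0,0,0.03,0,0,0,0.9, 0,0,0,0,0,0,0.9]'
python3 - <<'E'
from h import *
c=load("side1")
p=np.array([px2w(c,((u-400)/1.667+110,v/1.667+150),.024)[:2] for u,v in((566,177),(670,210),(612,308),(490,258))])
print(p.mean(0),np.linalg.norm(np.roll(p,-1,0)-p,axis=1))
go(.5696,.1754,.065,-101)
E
```

```text
t: 9.57
position: [0.5712, 0.1648, 0.1451]
eef_rot: [-1.983, 2.436, -0.008]
wrist_force: [0.2, -0.1, -1.4]
finger_gap: 0.3
[0.55592359 0.18619096] [0.20161953 0.21422674 0.21533434 0.2109447 ]
t 9.57 pos [0.5712 0.1648 0.1451] yaw -101.7 F [ 0.2 -0.1 -1.4] M [-0.02  0.01  0.  ] gap 0.3 j7 -1.98
shift [-0.0103  0.0041  0.0801] turn [-0.0046 -0.0029 -0.0123] rows 1.3
```

```bash
python3 -m creep '[-0.013,0.007,0.025,-0.004,-0.003,-0.012,0.9, 0,0,0.025,0,0,0,0.9, 0,0,0.015,0,0,0,0.9]'
python3 -c "
from h import *
go(.566,.179,.05,-101)
c=cam('wrist');save('w8',c);cv2.imwrite('pics/w8v.png',cv2.resize(c['img'],None,fx=1.4,fy=1.4))"
```

```text
t: 9.95
position: [0.5721, 0.1745, 0.0841]
eef_rot: [-1.983, 2.426, -0.009]
wrist_force: [-0.0, -0.5, -1.9]
finger_gap: 0.304
t 9.95 pos [0.5721 0.1745 0.0841] yaw -101.47 F [-0.  -0.5 -1.9] M [-0.04  0.03  0.05] gap 0.304 j7 -1.97
shift [-0.0031  0.0072  0.034 ] turn [-0.0094  0.0023 -0.0083] rows 0.6
```

View pics/w8v.png

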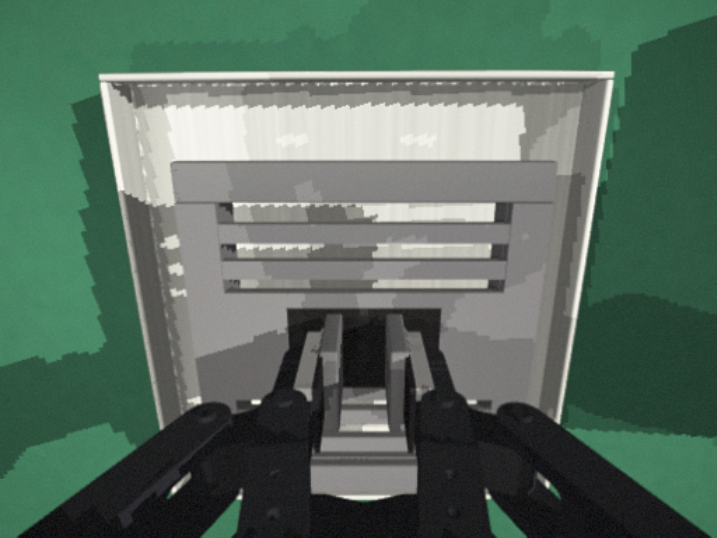

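Picture 8: the cover is inside the tray outline and centred left to right. The far rim corners are at (101,75) and (613,73).

Run:
```python
from h import *
c=load("w8")
p=np.array([px2w(c,(u/1.4,v/1.4),.024)[:2] for u,v in((101,75),(613,73))]);d=p[1]-p[0];L=np.linalg.norm(d);d/=L
n=np.array([d[1],-d[0]]); n*=-np.sign(n[0]); 
ctr=p.mean(0)+n*.1075;print(p,L,ctr)
go(*ctr,.05,-101)
```

```text
[[0.68955177 0.25648919]
 [0.64999013 0.05825459]] 0.202143711065072 [0.56434981 0.17841076]
t 10.0 pos [0.5713 0.1745 0.0825] yaw -101.46 F [-0.8  0.4 -3.7] M [-0.   -0.04  0.01] gap 0.302 j7 -1.97
shift [-0.0024  0.0078  0.0325] turn [-0.0075  0.0013 -0.008 ] rows 0.5
```

```bash
python3 -m creep '[-0.002,0.007,0.012,-0.008,0.001,-0.008,0.9, 0,0,0.012,0,0,0,0.9, 0,0,0.005,0,0,0,0.9]'; python3 -m creep '[0,0,0,0,0,0,0.9]'
python3 -c "
from h import *
go(.5643,.1784,.044,-101)"
```

```text
t: 10.38
position: [0.5664, 0.1775, 0.054]
eef_rot: [-1.995, 2.423, -0.001]
wrist_force: [0.2, -0.5, -2.1]
finger_gap: 0.302
t: 10.5
position: [0.5663, 0.1775, 0.0537]
eef_rot: [-1.995, 2.424, -0.001]
wrist_force: [0.3, -0.2, -2.2]
finger_gap: 0.299
t 10.5 pos [0.5663 0.1775 0.0537] yaw -101.07 F [ 0.3 -0.2 -2.2] M [-0.01  0.03 -0.01] gap 0.299 j7 -1.96
shift [-0.0005  0.0021  0.0097] turn [-0.0018  0.0015 -0.0012] rows 0.2
```

```bash
python3 -m creep '[0,0,0.006,0,0,0,0.9, 0,0,0.003,0,0,0,0.9]'; python3 -m creep '[0,0,0.003,0,0,0,0.9]';python3 -m creep '[0,0,0.003,0,0,0,0.9]'
```

```text
t: 10.75
position: [0.567, 0.1776, 0.0449]
eef_rot: [-1.994, 2.422, -0.002]
wrist_force: [0.9, 0.4, -3.5]
finger_gap: 0.295
t: 10.88
position: [0.5673, 0.1778, 0.0436]
eef_rot: [-1.994, 2.423, -0.001]
wrist_force: [-7.1, -1.7, 32.7]
finger_gap: 0.297
t: 11.0
position: [0.5673, 0.1778, 0.0437]
eef_rot: [-1.994, 2.423, 0.001]
wrist_force: [-6.2, -1.2, 30.2]
finger_gap: 0.302
```

The cover is down at z 0.0436, where 0.044 was expected. I'll ease off and release.

```bash
python3 -m creep '[0,0,-0.0005,0,0,0,0.9, 0,0,0,0,0,0,0.3, 0,0,0,0,0,0,0.1, 0,0,0,0,0,0,-0.2, 0,0,0,0,0,0,-0.6]'; python3 -m creep '[0,0,0,0,0,0,-1, 0,0,0,0,0,0,-1, 0,0,-0.03,0,0,0,-1, 0,0,-0.05,0,0,0,-1, 0,0,-0.06,0,0,0,-1]';  python3 -m creep '[0,0,-0.03,0,0,0,-1, 0,0,0,0,0,0,-1]'
python3 - <<'E'
from h import *
go(.5643,.1784,.2,-101)
for n in('scene','side','wrist'): save(n+'2',cam(n))
a=load('scene2')['img'][80:280,180:440];b=load('wrist2')['img']
cv2.imwrite('pics/v9.png',np.hstack([cv2.resize(a,(400,308)),cv2.resize(b,(400,308))]))
E
```

```text
t: 11.62
position: [0.5683, 0.178, 0.045]
eef_rot: [-1.993, 2.421, -0.0]
wrist_force: [-0.8, -1.5, 0.3]
finger_gap: 0.788
t: 12.25
position: [0.5648, 0.1768, 0.1834]
eef_rot: [1.994, -2.422, -0.005]
wrist_force: [0.5, 0.7, 0.3]
finger_gap: 0.999
t: 12.5
position: [0.5678, 0.1775, 0.2196]
eef_rot: [-1.993, 2.422, 0.0]
wrist_force: [-0.9, 0.2, 0.1]
finger_gap: 1.004
t 12.5 pos [0.5678 0.1775 0.2196] yaw -101.1 F [-0.9  0.2  0.1] M [-0.02  0.02  0.05] gap 1.004 j7 -2.01
shift [-0.0001  0.0037  0.0196] turn [-0.0033  0.0043 -0.0017] rows 0.3
```

View pics/v9.png

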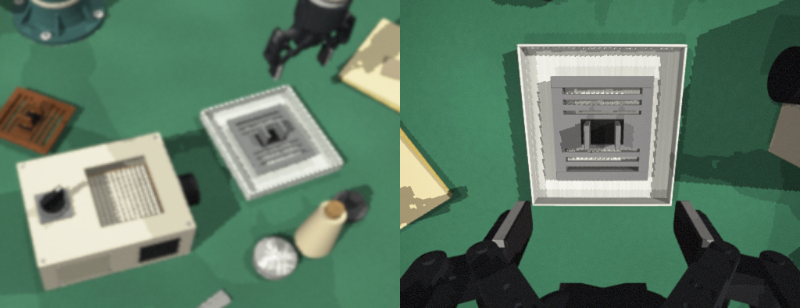

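Picture 9: the cover lies flat and centred in the tray, tabs up and sprung out, and the gripper is clear. One last check of the switch angle: I'll overlay the predicted bar outline for fully off on the close view.

Run:
```python
from h import *
w=load("w3");o=[]
for k in(0,1):
    f=6;im=cv2.resize(w["img"][140:230,350:460],None,fx=f,fy=f,interpolation=cv2.INTER_CUBIC)[:,:390*2]
    if k:
        q=np.radians(-76.2);R=np.array([[np.cos(q),-np.sin(q)],[np.sin(q),np.cos(q)]])
        pts=np.array([(w2px(w,[*(np.array([.527,-.2835])+R@[x,y]),.138])-[350,140]+.5)*f for x,y in((-.022,-.006),(.022,-.006),(.022,.006),(-.022,.006))])
        cv2.polylines(im,[pts.astype(int)],True,(0,0,255),1)
    o.append(cv2.resize(cv2.convertScaleAbs(im,alpha=2),None,fx=.6,fy=.6))
cv2.imwrite("pics/v10.png",np.hstack(o))
```

```text
(no output)
```

View pics/v10.png

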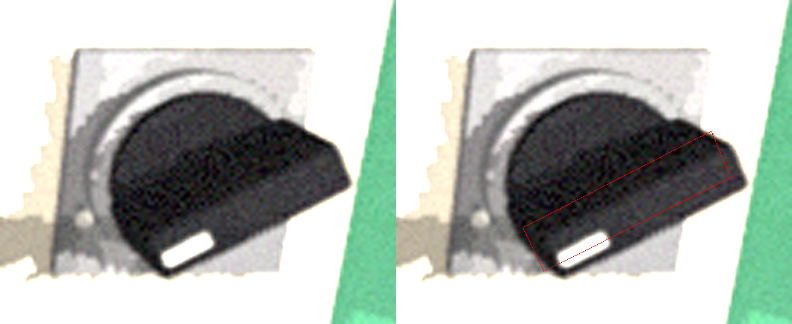

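Picture 10: the outline drawn for fully off (60°) runs parallel to the bar's edges, offset only by about 2 mm of calibration error. The switch is at its off stop, so I'm handing in.

```bash
python3 -c "
from h import *
go(.5643,.1784,.2,-101); print(env.close_job())"
```

```text
t 12.65 pos [0.5654 0.1769 0.2158] yaw -101.09 F [0.  0.5 0.5] M [-0.05  0.   -0.01] gap 1.0 j7 -2.01
shift [-0.0013  0.0014  0.0158] turn [ 0.0031  0.0002 -0.0016] rows 0.3
the job is handed in; nothing more can be done
None
```

The job is done and handed in after 12.65 s of robot time; `close_job` gives no verdict. I turned the switch clockwise to its off stop, squeezed both tabs and lifted the cover straight off. Then I set it flat in the tray, let go and backed the gripper clear.

**Last checks**
- **Switch:** the outline predicted for fully off lay parallel to the bar in the close view. I also felt the end stop at about 1.5 N m.
- **Lift:** the wrist force stayed around 3 N, roughly the cover's weight.
- **Set-down:** the cover touched down at tool height 0.0436 m, where 0.044 m was expected. The wrist force peaked at about 33 N as it was pressed on the tray floor, and I eased off before letting go.
- **Final pictures:** the cover lies flat and centred in the tray, tabs up and sprung out. The thread cone, pin tin and pattern weight look unmoved; the shears are mostly outside that view, and the arm did not go near them.

**Disagreements**
- **Tray position:** a rough side-view reading was 15–20 mm off the scene view. The wrist view agreed with the scene view to about 6 mm, so I used the wrist value.
- **Tab squeeze:** the gripper read about 26 mm opening when 30 mm was expected. The reading is probably not linear, and the picture showed both tabs evenly squeezed.
- **Switch angle:** an early reading from rough pixels gave about 52° of turn. The overlay and the end stop both indicate the full 60°.

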